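# Unstack the parts boxes into their colour trays

### The job

Take the stack of boxes apart and set each one upright in its own tray: the amber box in the yellow tray, the white box in the white tray, the blue box in the blue tray and the flat carton in the black tray. Each must lie flat on the tray floor, in the middle (to about 15 mm) and square to the tray, with its long side along the tray's long side (the amber box is square, so either way round will do). Do not tip any box over, and leave the red-capped jar and the glue bottle standing where they are.

Things in the scene. Friction and masses are not known exactly. Their poses are not given: they have to be found in the camera images.
- box_amber: plain amber-yellow parts box, 40 x 40 mm, 20 mm high, about 40 g. Top of the stack, on the white box. Origin: centre of its underside; z up. Loose. x and y along its sides. Its place: the yellow tray, square to it either way round.
- box_white: small white box with light-blue printed lower edges, 40 mm (x) by 50 mm (y), 30 mm high, about 40 g. In the stack, under the amber box, on the blue box. Origin: centre of its underside; z up. Loose. Its place: the white tray, its y (long side) along the tray's y.
- box_blue: plain blue parts box, 50 mm (x) by 60 mm (y), 40 mm high, about 40 g. In the stack, under the white box, on the carton. Origin: centre of its underside; z up. Loose. Its place: the blue tray, its y (long side) along the tray's y.
- carton: flat white carton with a yellow edge, 88 mm (x) by 62 mm (y), 22 mm high, about 60 g. Bottom of the stack, lying on the bench. Origin: centre of its underside; z up. Loose. Its place: the black tray, its x (long side) along the tray's y.
- tray_yellow: yellow plastic parts tray, fixed to the bench, open above: 90 mm (x) by 116 mm (y) outside, floor 3 mm thick, rim 3 mm wide with its top 6 mm above the bench, inside 84 x 110 mm; 30 mm wide finger tabs stick out 7 mm from the two short sides. Origin: centre of its underside, on the bench top (z = 0); its floor is 3 mm above the origin; y along its long side, z up. 
- tray_white: white plastic parts tray, fixed to the bench, open above: 90 mm (x) by 116 mm (y) outside, floor 3 mm thick, rim 3 mm wide with its top 6 mm above the bench, inside 84 x 110 mm; 30 mm wide finger tabs stick out 7 mm from the two short sides. Origin: centre of its underside, on the bench top (z = 0); its floor is 3 mm above the origin; y along its long side, z up. 
- tray_blue: blue plastic parts tray, fixed to the bench, open above: 90 mm (x) by 116 mm (y) outside, floor 3 mm thick, rim 3 mm wide with its top 6 mm above the bench, inside 84 x 110 mm; 30 mm wide finger tabs stick out 7 mm from the two short sides. Origin: centre of its underside, on the bench top (z = 0); its floor is 3 mm above the origin; y along its long side, z up. 
- tray_black: black plastic parts tray, fixed to the bench, open above: 90 mm (x) by 116 mm (y) outside, floor 3 mm thick, rim 3 mm wide with its top 6 mm above the bench, inside 84 x 110 mm; 30 mm wide finger tabs stick out 7 mm from the two short sides. Origin: centre of its underside, on the bench top (z = 0); its floor is 3 mm above the origin; y along its long side, z up. 
- jar: bystander: small white jar with a red screw cap, 41 mm across, 65 mm high, standing loose on the bench; to be left standing where it is. Origin: centre of its underside, z up.
- glue_bottle: bystander: white glue bottle with a red pointed cap, 28 x 34 mm, 108 mm high, standing loose on the bench; to be left standing where it is. Origin: centre of its underside, z up.

How it is judged:
By the outcome, as a careful person would: the job done as asked, in the order asked, and still so for the second after the job is handed in, with the robot touching nothing.
It also fails if it takes over 104 s, if anything falls off the work surface, if the arm or the gripper's body presses on something with over 40 N, if the wrist force passes 120 N, or if a joint passes its speed limit or range.

### The arm

A 6-joint arm with a two-finger parallel gripper is mounted at the origin on a cart in front of the work surface, level with it; the furniture and walls round the work are solid. World frame = base frame: x ahead of the robot, y to its left, z up, the work surface at z = 0. Lengths are in m, angles in degrees, forces in N, time in s.
With the tool pointing down it reaches from about 0.25 to 0.725 m from the base axis. Payload 9.7 kg.
Tool frame: the origin (TCP) lies midway between the tips of the shut fingers; the grasp point (between the pads) lies 19 mm behind it; z points along the fingers, y is the line along which they close (so a half turn about z gives the same grasp; the last joint's range is limited). The gripper opens to 85 mm and grips with 20 to 120 N. Pads are 22 mm wide; open, the fingers measure 114 mm over their backs; the gripper's body (76 mm by 85 mm) begins 54 mm behind the grasp point. The pads swing forward as they close: fully open they stand 13 mm farther back than shut.
Start: joints at [-74.656, 4.979, 10.078, 95.1, 0, 90], TCP at [0.146, -0.53, 0.231] pointing down, gripper open.
Joint ranges: [-179.16, 179.16], [-48.56, 103.87], [-65.8, 70.77], [-126.05, 130.52], [-82.76, 87.17], [-180, 180]. Speed limits (degrees/s): [127.2, 127.2, 147.25, 180, 180, 180].

### API

Orientations are given as [roll, pitch, yaw] about the fixed x, y, z axes, in that order (R = Rz(yaw) Ry(pitch) Rx(roll)).
In Python, from workcell import * gives the robot as it stands.
- The arm moves only by the tool servo_tool, never from a script. Its argument "moves" is a list of rows, each a list of 4 numbers: the shift along the world's x, y, z in shares of 0.5 m (1.0 is 0.5 m), then the turn about the world's z in shares of pi rad (1.0 is pi rad). A call has 1 to 20 rows; each row is the pose to reach, as a shift and turn from the pose commanded when the call began; what a row does not reach only later rows make up. A row lasts 1/12 s, in which the tool goes at most 41.7 mm and 7.16 degrees, less where a joint would pass 70% of its speed; a pose out of reach is approached as far as the arm can. Shift and turn numbers lie between -1 and 1, and a call with a number outside is refused. A call with a gripper value outside its range is refused whole. "claw" is the closure, from 0 (fully open) to 1 (shut), set as the call begins (left out, the last holds). The fingers move at their own pace and stop on an object; "force" is the grip in N (left out, the last holds). Time passes only in rows, so rows that repeat a pose let the fingers close. It gives the time, the measured TCP pose, the force, the opening and the grip force at its end, in the units of the state.
- get_obs(): the state, without advancing time (a new reading comes with each control period).
- camera(name): name is "side" or "top" or "wrist"; returns the picture (420x560x3 uint8, red, green, blue); there is no depth.
- get_calibration(name): a dict with "fx", "fy", "cx", "cy" (pixels), "k1" (the pictures are not rectified: a ray, as slopes to the right and down, at radius r is drawn at 1 + k1 r^2 times it, then the intrinsics apply), "rvec" (rotation vector, rad) and "tvec" (3), from world to camera coordinates, as OpenCV has them; the wrist camera has in their place "tool_from_camera" (4x4, takes a point from camera to tool coordinates, whose origin is the TCP and whose axes are the flange's). Camera axes: x right, y down, z forward; pixel columns grow to the right and rows downward; lengths in m; the calibration is good to about 2 mm. A picture is of the moment at which its call begins: read the wrist's pose just before it. get_calibration takes no time and is no camera call.
- job_done(): hands the job in; it is judged then, once.
The state is a dict: "time": time; "q": joint angles; "qd": joint speeds; "joint_efforts": joint torques, N m; "ee_pos": TCP position; "tcp_rot": TCP orientation; "wrist_force": force on the tool from outside, world axes, zero at the start; "torque": the same for the moment, N m; "opening": finger opening in m; "grasp_force": force on a finger pad.
Only numpy, scipy, OpenCV 4.12 (cv2) and the standard library are available. Lean on these libraries where they do the work, as an engineer would, in place of code of your own. Each camera call takes 0.05 s, during which the arm holds its last target. There are 200 camera calls.

## Working session

There is one attempt and no reset: what is moved stays moved. The work goes in short steps, Python scripts to look and compute and a tool call to move; the robot and the scene stay as the last step left them, time stands still between calls to the robot, and variables do not carry over. Pictures are saved under pics/ and viewed, at most 14 in all, crops included, and the job is handed in when it is done.

Besides the shell and the picture viewer there is one more tool, called after ">>>" as a command line: name --pt "numbers of a row" for each row, then --argument value for the rest. servo_tool: Moves the arm, as the interface text tells. Its arguments: {"type":"object","properties":{"moves":{"type":"array","items":{"type":"array","items":{"type":"number"}}},"claw":{"type":"number"},"force":{"type":"number"}},"required":["moves"]}

```bash
mkdir -p pics
cat > h.py <<'E'
from workcell import *
import numpy as np, cv2
def save(n,f):
    im=camera(n); cv2.imwrite(f'pics/{f}.png',im[:,:,::-1]); return im
def pose(n,obs=None):
    c=get_calibration(n)
    if 'rvec' in c:
        R=cv2.Rodrigues(np.array(c['rvec'],float))[0]; t=np.array(c['tvec'],float).ravel()
        return c,R.T,-R.T@t
    from scipy.spatial.transform import Rotation as Ro
    T=np.eye(4);T[:3,:3]=Ro.from_euler('xyz',obs['tcp_rot'],degrees=True).as_matrix();T[:3,3]=obs['ee_pos']
    M=T@np.array(c['tool_from_camera']); return c,M[:3,:3],M[:3,3]
def rays(P,uv):
    c,R,o=P; x=(np.atleast_2d(uv).astype(float)-[c['cx'],c['cy']])/[c['fx'],c['fy']]
    s=x.copy()
    for _ in range(20): s=x/(1+c['k1']*(s**2).sum(1,keepdims=True))
    return o,np.c_[s,np.ones(len(s))]@R.T
def onz(P,uv,z):
    o,d=rays(P,uv); return o+d*((z-o[2])/d[:,2])[:,None]
def tri(P1,a,P2,b):
    o1,d1=rays(P1,a);o2,d2=rays(P2,b);out=[]
    for u,v in zip(d1,d2):
        s=np.linalg.lstsq(np.c_[u,-v],o2-o1,rcond=None)[0]
        p,q=o1+u*s[0],o2+v*s[1]; out.append(np.r_[(p+q)/2,np.linalg.norm(p-q)])
    return np.array(out)
E
python3 - <<'E'
from h import *
o=get_obs();print(o)
for n in('side','top','wrist'):
    save(n,n+'0'); P=pose(n,o); print(n,{k:np.round(v,3) for k,v in P[0].items() if k in('fx','fy','cx','cy','k1')},P[2].round(3),P[1][:,2].round(2))
E
```

```text
{'time': 0.0, 'q': array([-7.46572439e+01,  5.00974021e+00,  1.00326783e+01,  9.51005768e+01,
        7.69163993e-04,  8.99996086e+01]), 'qd': array([-0.00325681,  0.08747569, -0.0370359 , -0.00717812, -0.00999514,
        0.00731046]), 'joint_efforts': array([-2.97100509e-03, -5.20384777e+01,  4.64812231e+01,  1.58457190e-02,
        6.92689946e-05, -8.92795640e-06]), 'ee_pos': array([ 0.14546369, -0.53015651,  0.23058023]), 'tcp_rot': array([-1.79922361e+02, -7.69693587e-04,  1.53431464e+01]), 'wrist_force': array([ 0.36839764, -1.06799897, -0.90108745]), 'torque': array([-0.01534313,  0.06253444, -0.02847674]), 'grasp_force': 0.0, 'opening': 0.08547040022493134}
side {'fx': np.float64(395.085), 'fy': np.float64(395.085), 'cx': np.float64(271.521), 'cy': np.float64(204.227), 'k1': np.float64(-0.102)} [ 0.521 -0.917  0.465] [ 0.02  0.9  -0.44]
top {'fx': np.float64(510.108), 'fy': np.float64(510.108), 'cx': np.float64(289.226), 'cy': np.float64(207.387), 'k1': np.float64(-0.132)} [ 0.442 -0.15   1.306] [ 0.07  0.01 -1.  ]
wrist {'fx': np.float64(344.215), 'fy': np.float64(344.215), 'cx': np.float64(277.806), 'cy': np.float64(206.34), 'k1': np.float64(-0.088)} [ 0.223 -0.509  0.373] [-0.3  -0.08 -0.95]
```

View pics/side0.png

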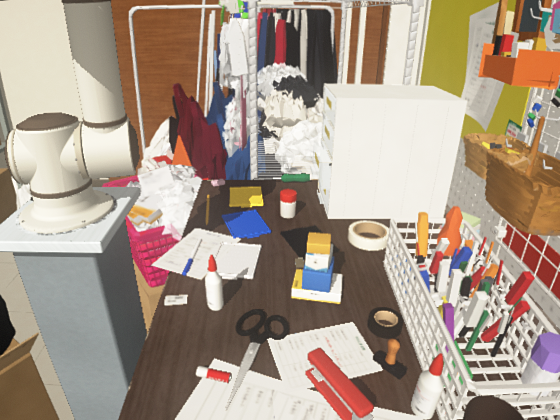

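View pics/top0.png

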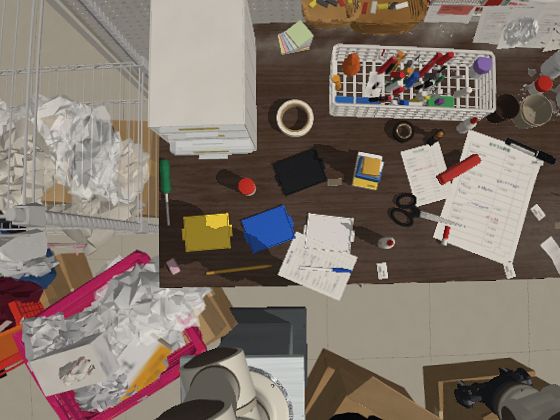

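The side view shows the stack at about (318,265), the yellow tray at (245,196), the blue tray at (246,222), the jar at (288,203) and the glue bottle at (213,285). In the top view the stack is at (368,170). The yellow tray is at (207,232), blue at (268,228), white at (330,232) and black at (300,171).

Run:
```python
from h import *
t=cv2.imread('pics/top0.png'); s=cv2.imread('pics/side0.png')
a=cv2.resize(t[130:290,170:420],None,fx=3.2,fy=3.2,interpolation=cv2.INTER_CUBIC)
cv2.imwrite('pics/topc.png',a[:, :800])
b=cv2.resize(s[160:320,150:400],None,fx=3.2,fy=3.2,interpolation=cv2.INTER_CUBIC); cv2.imwrite('pics/sidec.png',b[:,:800])
P=pose('top');h=cv2.cvtColor(t,cv2.COLOR_BGR2HSV)
def m(lo,hi,box):
    k=np.zeros(h.shape[:2],np.uint8);x0,y0,x1,y1=box;k[y0:y1,x0:x1]=cv2.inRange(h,np.array(lo),np.array(hi))[y0:y1,x0:x1]
    k=cv2.morphologyEx(k,cv2.MORPH_OPEN,np.ones((3,3)));c=max(cv2.findContours(k,0,1)[0],key=cv2.contourArea);return c
for n,lo,hi,b,z in[('yel',(18,100,60),(35,255,255),(170,200,245,260),.006),('blue',(100,120,60),(125,255,255),(235,195,300,260),.006),('black',(0,0,0),(180,255,32),(270,145,329,200),.006),('white',(0,0,150),(180,60,255),(300,205,360,256),.006),('amber',(15,90,120),(35,255,255),(350,145,390,190),.112),('bluebox',(100,120,50),(125,255,255),(345,145,390,195),.05)]:
    c=m(lo,hi,b);r=cv2.minAreaRect(c);bp=cv2.boxPoints(r);w=onz(P,bp,z)[:,:2];d=[np.linalg.norm(w[i]-w[(i+1)%4])for i in(0,1)];e=w[1]-w[0]
    print(n,np.round(r[0],1),r[2],w.mean(0).round(4),np.round(d,4),'edge0 dir',np.degrees(np.arctan2(e[1],e[0])).round(1))
```

```text
yel [206.8 231.8] 85.2363510131836 [0.4739 0.0816] [0.1312 0.0924] edge0 dir -86.4
blue [268.1 228.7] 70.14479064941406 [ 0.4788 -0.0763] [0.1296 0.0903] edge0 dir -71.3
black [299.5 171.5] 69.44395446777344 [ 0.6242 -0.1594] [0.1283 0.0895] edge0 dir -70.5
white [326.5 234.5] 90.0 [ 0.4611 -0.2248] [0.1354 0.1044] edge0 dir -91.2
amber [371.  165.9] 8.130102157592773 [ 0.6191 -0.3281] [0.0403 0.0389] edge0 dir -9.9
bluebox [366.5 177. ] 13.240518569946289 [ 0.6008 -0.3251] [0.0109 0.0554] edge0 dir -14.9
```

View pics/topc.png

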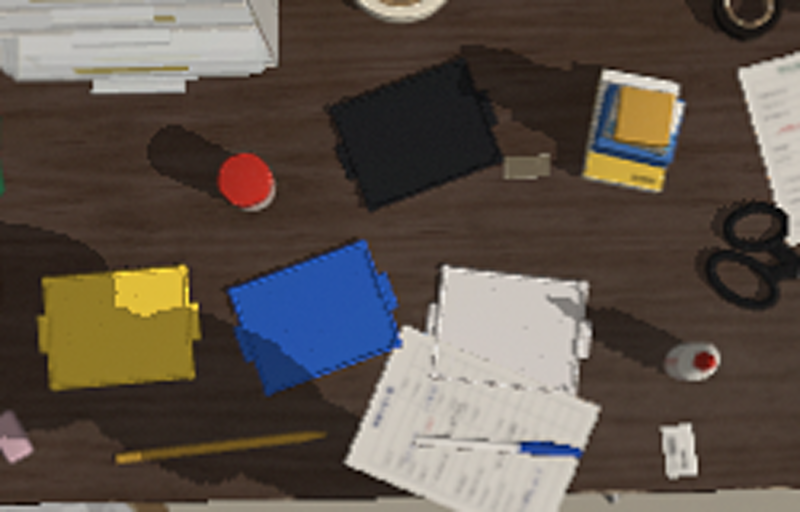

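View pics/sidec.png

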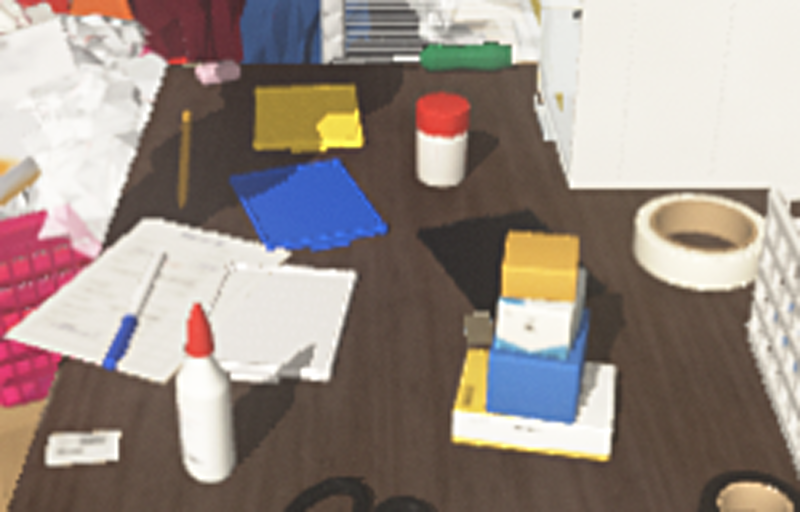

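The close-ups show the stack standing about straight, turned about −11°. The white tray's corners in the top crop are at (442,266), (588,282), (576,396) and (432,374). I'll move the wrist camera near the stack next.

Units first: shifts go in shares of 0.5 m and turns go in shares of pi rad. So 36 cm is 0.72, 25 cm is 0.5, -0.46 rad is -0.1464.

>>> servo_tool --pt "0.72 0.5 0.04 -0.1464" --pt "0.72 0.5 0.04 -0.1464" --pt "0.72 0.5 0.04 -0.1464" --pt "0.72 0.5 0.04 -0.1464" --pt "0.72 0.5 0.04 -0.1464" --pt "0.72 0.5 0.04 -0.1464" --pt "0.72 0.5 0.04 -0.1464" --pt "0.72 0.5 0.04 -0.1464" --pt "0.72 0.5 0.04 -0.1464" --pt "0.72 0.5 0.04 -0.1464" --pt "0.72 0.5 0.04 -0.1464" --pt "0.72 0.5 0.04 -0.1464" --pt "0.72 0.5 0.04 -0.1464" --pt "0.72 0.5 0.04 -0.1464" --pt "0.72 0.5 0.04 -0.1464" --pt "0.72 0.5 0.04 -0.1464" --claw 0 --force 30

```text
time: 1.48
ee_pos: [0.5046, -0.2812, 0.2515]
tcp_rot: [180.0, -0.0, -11.1]
wrist_force: [0.2, -0.4, -0.3]
opening: 0.0852
grasp_force: 0.0
```

Run:
```python
from h import *; import pickle
o=get_obs(); save('wrist','w1'); pickle.dump({k:o[k] for k in('ee_pos','tcp_rot')},open('w1.pkl','wb')); print(o['ee_pos'],o['tcp_rot'],o['time'])
```

```text
[ 0.50463648 -0.28124722  0.25146452] [ 1.79990639e+02 -4.29669602e-03 -1.11082711e+01] 1.4833
```

Scaled: 9 cm is 0.18, -6 cm is -0.12.

>>> servo_tool --pt "0.18 -0.12 0 0" --pt "0.18 -0.12 0 0" --pt "0.18 -0.12 0 0" --pt "0.18 -0.12 0 0" --pt "0.18 -0.12 0 0" --pt "0.18 -0.12 0 0" --pt "0.18 -0.12 0 0"

```text
time: 2.12
ee_pos: [0.5947, -0.3404, 0.2525]
tcp_rot: [180.0, -0.1, -11.0]
wrist_force: [0.6, 0.6, -0.6]
opening: 0.0851
grasp_force: 0.0
```

Run:
```python
from h import *; import pickle
o=get_obs(); save('wrist','w2'); pickle.dump({k:o[k] for k in('ee_pos','tcp_rot')},open('w2.pkl','wb')); print(o['ee_pos'],o['tcp_rot'],o['time'])
a=cv2.imread('pics/w1.png');b=cv2.imread('pics/w2.png')
cv2.imwrite('pics/w12.png',np.vstack([cv2.resize(np.hstack([a,b]),(800,300))]))
```

```text
[ 0.59466243 -0.3403595   0.2524843 ] [ 1.79979646e+02 -6.35252151e-02 -1.10437141e+01] 2.1167
```

View pics/w12.png

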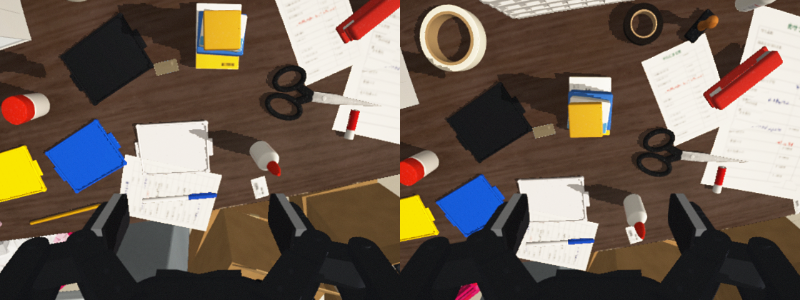

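Both wrist views show the amber top (w1 about (222,28), w2 about (588,120) in the montage), and the white tray clear of the shadow. Next I triangulate corners.

```bash
cat >> h.py <<'E'
import pickle
def wp(n): return pose('wrist',pickle.load(open(n+'.pkl','rb')))
def quad(img,lo,hi,box):
    h=cv2.cvtColor(img,cv2.COLOR_BGR2HSV);x0,y0,x1,y1=box
    k=np.zeros(h.shape[:2],np.uint8);k[y0:y1,x0:x1]=cv2.inRange(h,np.array(lo),np.array(hi))[y0:y1,x0:x1]
    k=cv2.morphologyEx(k,cv2.MORPH_CLOSE,np.ones((3,3)));k=cv2.morphologyEx(k,cv2.MORPH_OPEN,np.ones((3,3)))
    c=max(cv2.findContours(k,0,1)[0],key=cv2.contourArea)
    b=cv2.boxPoints(cv2.minAreaRect(c)); 
    s=np.argsort(np.arctan2(*(b-b.mean(0)).T[::-1])); b=b[s]; return b
def info(n,w):
    e=[w[(i+1)%4]-w[i] for i in range(4)];L=[np.linalg.norm(v[:2]) for v in e]
    print(n,'c',w[:,:3].mean(0).round(4),'L',np.round(L,4),'dir',[round(float(np.degrees(np.arctan2(v[1],v[0]))),1) for v in e])
E
python3 - <<'E'
from h import *
a=cv2.imread('pics/w1.png');b=cv2.imread('pics/w2.png');t=cv2.imread('pics/top0.png')
Pa,Pb,Pt=wp('w1'),wp('w2'),pose('top')
A=((18,150,120),(32,255,255))
qa=quad(a,*A,(270,0,350,72));qb=quad(b,*A,(230,138,300,200))
print(qa.round(),qb.round()); T=tri(Pa,qa,Pb,qb);print(T.round(4));info('amber tri',T);info('amber w1',onz(Pa,qa,.112));info('amber w2',onz(Pb,qb,.112))
B=((105,150,60),(125,255,255))
qa=quad(a,*B,(40,150,190,290));qb=quad(b,*B,(30,230,170,340));T=tri(Pa,qa,Pb,qb);info('blue tri',T);info('blue w1',onz(Pa,qa,.006))
K=((0,0,0),(180,255,36))
qa=quad(a,*K,(75,10,215,150));qb=quad(b,*K,(55,105,190,225));info('black tri',tri(Pa,qa,Pb,qb));info('black w1',onz(Pa,qa,.006))
info('white top',onz(Pt,np.array([[442,266],[588,282],[576,396],[432,374]])/3.2+[170,130],.006))
out=np.hstack([cv2.resize(a[0:110,260:360],(400,440),interpolation=2),cv2.resize(a[155:265,180:310],(400,338),interpolation=2)[:440] if 0 else cv2.copyMakeBorder(cv2.resize(a[155:265,180:310],(400,338),interpolation=2),0,102,0,0,0)])
cv2.imwrite('pics/z1.png',out)
E
```

```text
[[285.  14.]
 [337.  14.]
 [337.  69.]
 [285.  69.]] [[234. 144.]
 [291. 141.]
 [293. 190.]
 [237. 193.]]
[[ 6.408e-01 -3.129e-01  1.074e-01  1.100e-03]
 [ 6.341e-01 -3.569e-01  9.490e-02  5.000e-03]
 [ 5.918e-01 -3.504e-01  1.000e-01  7.000e-03]
 [ 6.004e-01 -3.058e-01  1.133e-01  6.000e-04]]
amber tri c [ 0.6168 -0.3315  0.1039] L [0.0445 0.0428 0.0454 0.041 ] dir [-98.5, 171.3, 79.1, -10.0]
amber w1 c [ 0.6164 -0.3288  0.112 ] L [0.039  0.0398 0.0403 0.0396] dir [-100.5, 171.0, 79.3, -10.9]
amber w2 c [ 0.6175 -0.3328  0.112 ] L [0.0462 0.0421 0.0482 0.0423] dir [-98.0, 172.8, 82.2, -10.0]
blue tri c [ 0.4739 -0.0717 -0.0071] L [0.1148 0.0956 0.1195 0.0971] dir [-69.2, -161.7, 111.4, 15.5]
blue w1 c [ 0.4756 -0.0783  0.006 ] L [0.1271 0.0903 0.1346 0.0979] dir [-70.8, -162.6, 112.2, 13.2]
black tri c [ 0.6234 -0.1626  0.0073] L [0.1259 0.0922 0.1259 0.097 ] dir [-71.6, -157.9, 110.6, 22.0]
black w1 c [ 0.6228 -0.1613  0.006 ] L [0.1268 0.0902 0.132  0.096 ] dir [-72.8, -158.2, 109.8, 18.5]
white top c [ 0.4649 -0.2318  0.006 ] L [0.1172 0.0912 0.1157 0.0863] dir [-97.4, 172.5, 80.1, -6.5]
```

View pics/z1.png

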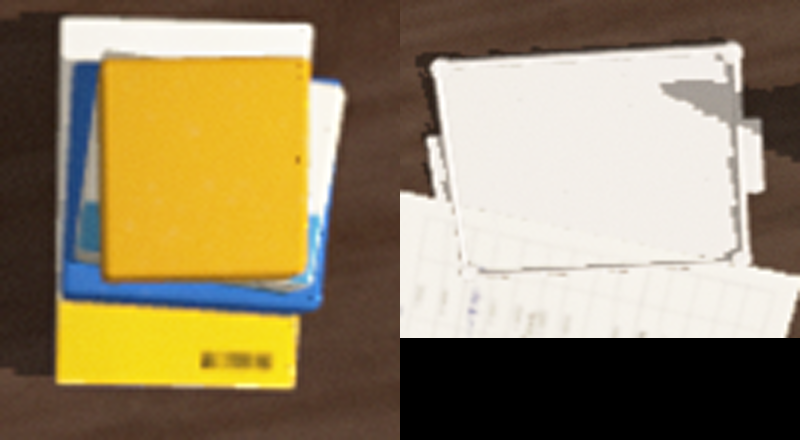

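The zoom shows the boxes each turned a little differently under the amber one. The white tray's corners are clear at (435,62), (738,48), (745,260) and (470,268).

Run:
```python
from h import *
a=cv2.imread('pics/w1.png');t=cv2.imread('pics/top0.png');s=cv2.imread('pics/side0.png')
Pa,Pt=wp('w1'),pose('top')
A=((15,90,120),(35,255,255))
qa=quad(a,(18,150,120),(32,255,255),(270,0,350,72));qt=quad(t,*A,(350,145,390,190)) 
print(qa.round(1).tolist(),qt.round(1).tolist())
print('h amber centre',tri(Pa,[qa.mean(0)],Pt,[qt.mean(0)]))
w=np.array([[35,62],[338,48],[345,260],[70,268]])/3.077+[180,155]
tt=np.array([[442,266],[588,282],[576,396],[432,374]])/3.2+[170,130]
info('white w1',onz(Pa,w,.006));info('white tri',tri(Pa,w,Pt,tt))
B=((105,150,60),(125,255,255));Y=((18,100,60),(35,255,255))
print(tri(Pa,[quad(a,*B,(40,150,190,290)).mean(0)],Pt,[quad(t,(100,120,60),(125,255,255),(235,195,300,260)).mean(0)]))
```

```text
[[285.0, 14.0], [337.0, 14.0], [337.0, 69.0], [285.0, 69.0]] [[364.1000061035156, 156.39999389648438], [380.29998779296875, 158.8000030517578], [377.8999938964844, 175.39999389648438], [361.70001220703125, 173.10000610351562]]
h amber centre [[ 0.61466784 -0.32528637  0.13572122  0.00233642]]
white w1 c [ 0.4635 -0.2319  0.006 ] L [0.1142 0.0862 0.1104 0.085 ] dir [-98.5, 171.4, 80.8, -6.1]
white tri c [ 0.4643 -0.2316  0.0086] L [0.1149 0.0901 0.1134 0.0861] dir [-97.4, 172.5, 80.6, -6.4]
[[ 4.77501715e-01 -7.68795126e-02  3.71040073e-04  3.33334448e-03]]
```

Scaled: -11 cm is -0.22, -9 cm is -0.18.

>>> servo_tool --pt "0.044 0.024 -0.06 0" --pt "0.044 0.024 -0.12 0" --pt "0.044 0.024 -0.18 0" --pt "0.044 0.024 -0.22 0" --pt "0.044 0.024 -0.22 0" --pt "0.044 0.024 -0.22 0" --pt "0.044 0.024 -0.22 0"

```text
time: 2.75
ee_pos: [0.6177, -0.3285, 0.1441]
tcp_rot: [179.9, -0.2, -11.0]
wrist_force: [0.7, -0.5, 1.1]
opening: 0.0854
grasp_force: 0.0
```

Run:
```python
from h import *
s=cv2.imread('pics/side0.png');h=cv2.cvtColor(s,cv2.COLOR_BGR2HSV)
k=cv2.inRange(h,(12,120,90),(30,255,255));k[:,:300]=0;k[:225]=0;k[262:]=0;k[:,340:]=0
ys,xs=np.nonzero(k);print(xs.min(),xs.max(),ys.min(),ys.max())
for y in range(ys.min(),ys.max()+1): print(y,xs[ys==y].min(),xs[ys==y].max(),h[y,320],end=';')
Pa,Ps=wp('w1'),pose('side')
T=tri(Pa,[[285,69],[337,69],[337,14],[285,14]][0:1]+[[285,14]],Ps,[[150+508/3.2,160+231/3.2],[150+579/3.2,160+234/3.2]]);print(T)
print(get_obs()['ee_pos'])
```

```text
306 330 232 253
232 309 318 [16 91 84];233 308 328 [ 18 152 164];234 308 330 [ 20 158 219];235 308 330 [ 20 159 220];236 308 330 [ 20 157 221];237 308 330 [ 20 160 223];238 308 330 [ 20 160 222];239 307 330 [ 20 159 226];240 307 330 [ 20 159 226];241 307 330 [ 20 161 227];242 307 330 [ 20 160 229];243 306 330 [ 21 158 233];244 306 330 [ 22 150 243];245 306 330 [ 23 148 247];246 306 329 [ 22 156 240];247 306 329 [ 22 155 238];248 306 329 [ 22 157 237];249 306 329 [ 21 157 236];250 306 329 [ 21 157 235];251 306 329 [ 21 159 234];252 309 329 [ 20 164 232];253 320 329 [ 19 122 224];[[ 0.60133189 -0.30572597  0.10985002  0.00118693]
 [ 0.6401294  -0.31312224  0.11190673  0.00111534]]
[ 0.61774811 -0.32853189  0.14414232]
```

The amber top measures 0.111 m, which agrees with the 0.112 in the text. Now I descend and grip.

Scaled: -5 cm is -0.1, -4 cm is -0.08.

>>> servo_tool --pt "0 0 -0.04 0" --pt "0 0 -0.08 0" --pt "0 0 -0.1 0" --pt "0 0 -0.1 0" --pt "0 0 -0.1 0"

```text
time: 3.17
ee_pos: [0.6177, -0.3285, 0.0926]
tcp_rot: [180.0, -0.1, -11.0]
wrist_force: [0.2, 0.7, 0.2]
opening: 0.0855
grasp_force: 0.0
```

>>> servo_tool --pt "0 0 0 0" --pt "0 0 0 0" --pt "0 0 0 0" --pt "0 0 0 0" --pt "0 0 0 0" --pt "0 0 0 0" --pt "0 0 0 0" --pt "0 0 0 0" --claw 1 --force 25

```text
time: 3.83
ee_pos: [0.6179, -0.3286, 0.0922]
tcp_rot: [180.0, -0.1, -11.0]
wrist_force: [-0.8, -0.9, 5.6]
opening: 0.0397
grasp_force: 26.0
```

Scaled: 15 cm is 0.3, 14 cm is 0.28.

>>> servo_tool --pt "0 0 0.02 0" --pt "0 0 0.05 0" --pt "0 0 0.1 0" --pt "-0.04 0.02 0.16 0" --pt "-0.1 0.06 0.22 0" --pt "-0.14 0.08 0.28 0" --pt "-0.14 0.08 0.3 0" --pt "-0.14 0.08 0.3 0" --pt "-0.14 0.08 0.3 0" --pt "-0.14 0.08 0.3 0"

```text
time: 4.67
ee_pos: [0.5476, -0.2884, 0.2399]
tcp_rot: [-180.0, 0.1, -11.0]
wrist_force: [0.0, -0.4, -1.3]
opening: 0.0389
grasp_force: 25.4
```

```bash
cat >> h.py <<'E'
def snap(n):
    o=get_obs(); im=save('wrist',n); pickle.dump({k:o[k] for k in('ee_pos','tcp_rot')},open(n+'.pkl','wb')); print(o['time'],o['ee_pos'].round(4),o['tcp_rot'].round(1),o['wrist_force'].round(1)); return im[:,:,::-1].copy()
E
python3 - <<'E'
from h import *
a=snap('w3');s=save('side','side3')[:,:,::-1]
P=wp('w3');q=np.array([.617,-.329,.092])
c=cv2.resize(a[30:170,220:360],(480,480),interpolation=2);d=cv2.resize(s[215:315,280:350],(320,457),interpolation=2)
cv2.imwrite('pics/z3.png',np.hstack([c,cv2.copyMakeBorder(d,0,23,0,0,0)]))
E
```

```text
4.6667 [ 0.5476 -0.2884  0.2399] [-1.8e+02  1.0e-01 -1.1e+01] [ 0.  -0.4 -1.3]
```

View pics/z3.png

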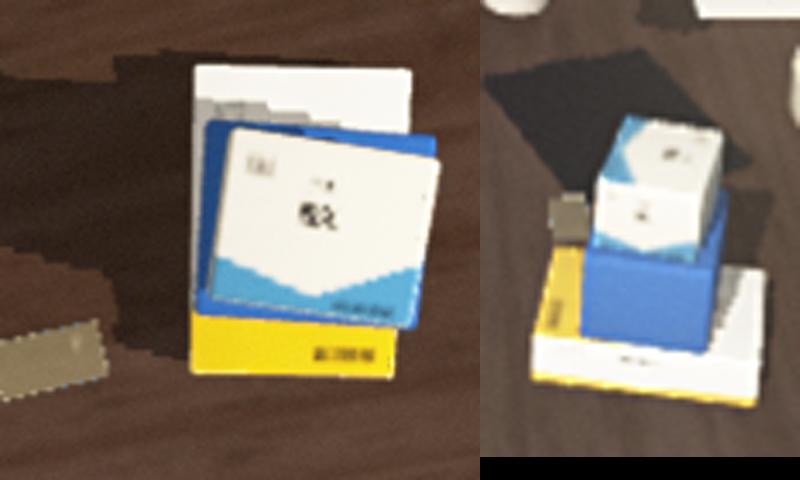

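The white box is now on top, turned about −18°. Its top corners in the wrist crop are (232,128), (441,160), (415,327) and (210,298). I'll carry the amber box over the yellow tray and measure both.

Scaled: 37 cm is 0.74, 36 cm is 0.72, 0.255 rad is 0.0812.

>>> servo_tool --pt "-0.04 0.08 0 0.0159" --pt "-0.06 0.16 0 0.0318" --pt "-0.08 0.24 0 0.0477" --pt "-0.1 0.32 0 0.0637" --pt "-0.12 0.4 0 0.0812" --pt "-0.14 0.48 0 0.0812" --pt "-0.148 0.56 0 0.0812" --pt "-0.148 0.64 0 0.0812" --pt "-0.148 0.72 0 0.0812" --pt "-0.148 0.74 0 0.0812" --pt "-0.148 0.74 0 0.0812" --pt "-0.148 0.74 0 0.0812" --pt "-0.148 0.74 0 0.0812" --pt "-0.148 0.74 0 0.0812"

```text
time: 5.93
ee_pos: [0.4764, 0.0525, 0.241]
tcp_rot: [-178.8, 0.1, 5.6]
wrist_force: [0.2, 0.6, -0.3]
opening: 0.0393
grasp_force: 25.5
```

Run:
```python
from h import *
a=snap('w4')
P3=wp('w3');Ps=pose('side')
w=np.array([[232,128],[441,160],[415,327],[210,298]])/3.4286+[220,30]
info('white z.092',onz(P3,w,.092))
s=np.array([[625-480,117],[722-480,130]])/4.571+[280,215]
print(tri(P3,w[[3,0]],Ps,s).round(4))
P=wp('w4');q=quad(a,(18,100,60),(35,255,255),(60,60,460,270));print(q.round());info('yellow',onz(P,q,.006))
cv2.imwrite('pics/z4.png',a)
```

```text
5.9333 [0.4764 0.0525 0.241 ] [-1.788e+02  1.000e-01  5.600e+00] [ 0.2  0.6 -0.3]
white z.092 c [ 0.6182 -0.3324  0.092 ] L [0.0495 0.039  0.0502 0.0392] dir [-108.9, 162.7, 71.3, -18.4]
[[ 0.6081 -0.3028  0.0905  0.0011]
 [ 0.6452 -0.3151  0.0917  0.0007]]
[[199. 127.]
 [316. 131.]
 [312. 211.]
 [196. 207.]]
yellow c [0.4712 0.0823 0.006 ] L [0.1266 0.0919 0.136  0.0927] dir [-86.6, -174.8, 93.6, -0.6]
```

View pics/z4.png

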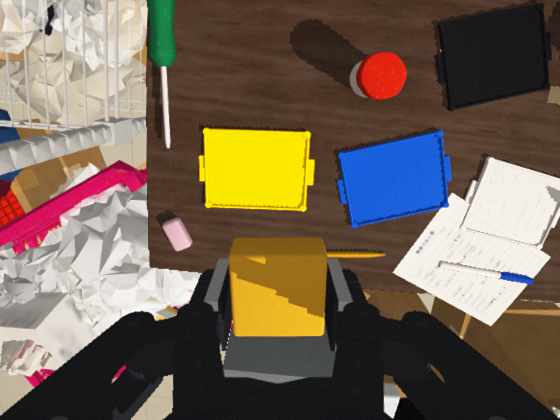

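The wrist view shows the amber box held square over the yellow tray (255,169), with the blue tray at (395,178) and the jar clear. Now I settle and lower.

>>> servo_tool --pt "0 0 0 0" --pt "0 0 0 0" --pt "0 0 0 0" --pt "0 0 0 0" --pt "0 0 0 0" --pt "0 0 0 0"

```text
time: 6.48
ee_pos: [0.4763, 0.0537, 0.2413]
tcp_rot: [-178.8, 0.0, 5.8]
wrist_force: [0.5, -0.3, -0.7]
opening: 0.0391
grasp_force: 25.5
```

Run:
```python
from h import *
a=snap('w5');P=wp('w5')
q=quad(a,(18,100,60),(35,255,255),(60,60,460,225));print(q.round());info('yellow',onz(P,q,.006))
q=quad(a,(105,150,60),(125,255,255),(250,100,450,260));print(q.round());info('blue',onz(P,q,.006))
```

```text
6.4833 [0.4763 0.0537 0.2413] [-178.8    0.     5.8] [ 0.5 -0.3 -0.7]
[[200. 127.]
 [317. 131.]
 [313. 211.]
 [197. 207.]]
yellow c [0.4712 0.0823 0.006 ] L [0.1265 0.0919 0.1358 0.0927] dir [-86.5, -174.7, 93.7, -0.4]
[[331. 154.]
 [443. 130.]
 [460. 205.]
 [347. 229.]]
blue c [ 0.4763 -0.0755  0.006 ] L [0.1256 0.0915 0.1346 0.0916] dir [-71.2, -153.8, 109.1, 20.5]
```

Run:
```python
from h import *
o=get_obs();print(o['q'].round(1),o['qd'].round(1),o['ee_pos'],o['tcp_rot'],o['joint_efforts'].round(1),o['torque'].round(2))
```

```text
[  5.7  -4.4   1.7  96.2   1.2 179.9] [ 0.1  0.1  0.  -0.1 -0.   0. ] [0.4763168  0.05369269 0.24129425] [-1.78794288e+02  1.97895440e-02  5.77266658e+00] [ -0.  -41.7  46.6   0.    0.1   0. ] [-0.05 -0.02  0.01]
```

Scaled: -5 cm is -0.1, -4 cm is -0.08.

>>> servo_tool --pt "0 0 -0.04 0" --pt "0 0 -0.08 0" --pt "0 0 -0.1 0" --pt "0 0 -0.1 0" --pt "0 0 -0.1 0"

```text
time: 6.95
ee_pos: [0.4761, 0.0537, 0.1914]
tcp_rot: [-178.8, 0.1, 5.8]
wrist_force: [-0.3, 0.2, -0.3]
opening: 0.04
grasp_force: 25.5
```

Run:
```python
from h import *
o=get_obs();print(o['q'].round(1),o['qd'].round(1),o['ee_pos'],o['tcp_rot'],o['joint_efforts'].round(1),o['torque'].round(2))
```

```text
[  5.7  -5.3  -4.6  90.8   1.2 179.9] [ 0.  -0.5  1.8  0.3 -0.   0. ] [0.47608468 0.05368358 0.19143059] [-1.78793236e+02  5.68814600e-02  5.77350372e+00] [  0.  -40.   45.3  -0.2   0.1   0. ] [ 0.    0.05 -0.05]
```

The last joint hit its 180° limit. The amber box is square, so I'll place it turned by a further quarter turn.

Scaled: 2.8 cm is 0.056, -0.3 cm is -0.006, 1.53 rad is 0.487.

>>> servo_tool --pt "-0.006 0.056 0 0.0382" --pt "-0.006 0.056 0 0.0764" --pt "-0.006 0.056 0 0.1146" --pt "-0.006 0.056 0 0.1528" --pt "-0.006 0.056 0 0.191" --pt "-0.006 0.056 0 0.2292" --pt "-0.006 0.056 0 0.2674" --pt "-0.006 0.056 0 0.3056" --pt "-0.006 0.056 0 0.3438" --pt "-0.006 0.056 0 0.382" --pt "-0.006 0.056 0 0.4202" --pt "-0.006 0.056 0 0.4584" --pt "-0.006 0.056 0 0.487" --pt "-0.006 0.056 0 0.487" --pt "-0.006 0.056 0 0.487" --pt "-0.006 0.056 0 0.487"

```text
time: 8.28
ee_pos: [0.4736, 0.0817, 0.192]
tcp_rot: [-178.8, 0.0, 93.3]
wrist_force: [0.9, -0.6, -0.8]
opening: 0.0399
grasp_force: 25.6
```

Scaled: -16 cm is -0.32, -14 cm is -0.28.

>>> servo_tool --pt "0 0 -0.06 0" --pt "0 0 -0.12 0" --pt "0 0 -0.18 0" --pt "0 0 -0.24 0" --pt "0 0 -0.28 0" --pt "0 0 -0.32 0" --pt "0 0 -0.32 0" --pt "0 0 -0.32 0" --pt "0 0 -0.32 0"

```text
time: 9.03
ee_pos: [0.474, 0.0818, 0.0328]
tcp_rot: [-178.9, 0.0, 93.4]
wrist_force: [0.7, 0.3, 0.0]
opening: 0.0397
grasp_force: 25.6
```

Scaled: -2.8 cm is -0.056, -2.7 cm is -0.054.

>>> servo_tool --pt "-0.002 0 -0.03 0" --pt "-0.002 0 -0.048 0" --pt "-0.002 0 -0.054 0" --pt "-0.002 0 -0.056 0" --pt "-0.002 0 -0.056 0"

```text
time: 9.45
ee_pos: [0.4726, 0.0817, 0.0039]
tcp_rot: [-178.8, 0.0, 93.4]
wrist_force: [0.4, -0.5, -0.3]
opening: 0.0393
grasp_force: 25.6
```

Scaled: -0.1 cm is -0.002.

>>> servo_tool --pt "0 0 -0.002 0" --pt "0 0 -0.002 0" --pt "0 0 -0.002 0"

```text
time: 9.7
ee_pos: [0.4728, 0.0817, 0.0035]
tcp_rot: [-178.9, 0.0, 93.4]
wrist_force: [-3.3, -0.9, 6.1]
opening: 0.0396
grasp_force: 26.4
```

>>> servo_tool --pt "0 0 0 0" --pt "0 0 0 0" --pt "0 0 0 0" --pt "0 0 0 0" --pt "0 0 0 0" --claw 0.4

```text
time: 10.12
ee_pos: [0.4723, 0.0817, 0.0022]
tcp_rot: [-178.8, 0.0, 93.4]
wrist_force: [0.6, -0.2, 0.8]
opening: 0.051
grasp_force: 0.0
```

Scaled: 18 cm is 0.36, 14 cm is 0.28.

>>> servo_tool --pt "0 0 0.02 0" --pt "0 0 0.06 0" --pt "0 0 0.12 0" --pt "0 0 0.2 0" --pt "0 0 0.28 0" --pt "0 0 0.36 0" --pt "0 0 0.36 0" --pt "0 0 0.36 0" --pt "0 0 0.36 0"

```text
time: 10.87
ee_pos: [0.4723, 0.0817, 0.1825]
tcp_rot: [-178.8, 0.0, 93.4]
wrist_force: [0.5, -0.1, -0.7]
opening: 0.0514
grasp_force: 0.0
```

Run:
```python
from h import *
a=snap('w6');P=wp('w6');t=save('top','top6')
cv2.imwrite('pics/z6.png',np.hstack([a[100:330,130:430],cv2.resize(t[200:265,165:250],(300,230),interpolation=2)[:,:,::-1]]))
```

```text
10.8667 [0.4723 0.0817 0.1825] [-178.8    0.    93.4] [ 0.5 -0.1 -0.7]
```

View pics/z6.png

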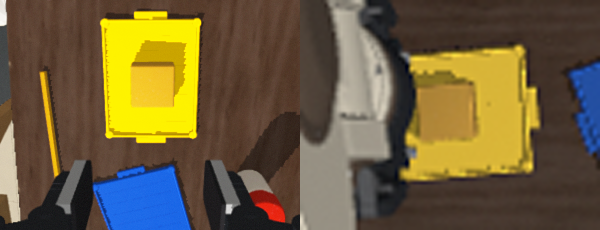

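Scaled: -41.4 cm is -0.828, 14.6 cm is 0.292, -1.953 rad is -0.6217.

>>> servo_tool --pt "0.02 -0.06 0 -0.035" --pt "0.04 -0.12 0 -0.07" --pt "0.06 -0.18 0 -0.105" --pt "0.08 -0.24 0 -0.1401" --pt "0.1 -0.3 0 -0.1751" --pt "0.12 -0.36 0 -0.2101" --pt "0.14 -0.42 0 -0.2451" --pt "0.16 -0.48 0 -0.2801" --pt "0.18 -0.54 0 -0.3151" --pt "0.2 -0.6 0 -0.3501" --pt "0.22 -0.66 0 -0.3852" --pt "0.24 -0.72 0 -0.4202" --pt "0.26 -0.76 0 -0.4552" --pt "0.28 -0.8 0 -0.4902" --pt "0.292 -0.828 0 -0.5252" --pt "0.292 -0.828 0 -0.5602" --pt "0.292 -0.828 0 -0.5952" --pt "0.292 -0.828 0 -0.6217" --pt "0.292 -0.828 0 -0.6217" --pt "0.292 -0.828 0 -0.6217" --claw 0

```text
time: 12.63
ee_pos: [0.6179, -0.3321, 0.181]
tcp_rot: [-178.8, 0.1, -18.3]
wrist_force: [1.0, 0.1, 0.2]
opening: 0.0853
grasp_force: 0.0
```

>>> servo_tool --pt "0 0 0 0" --pt "0 0 0 0" --pt "0 0 0 0"

```text
time: 12.88
ee_pos: [0.6183, -0.3322, 0.1821]
tcp_rot: [-178.8, 0.0, -18.4]
wrist_force: [-0.2, -0.8, 0.9]
opening: 0.0853
grasp_force: 0.0
```

The crops show the amber box square and central in the yellow tray. Next is the white box.

Scaled: -11.2 cm is -0.224, -9 cm is -0.18.

>>> servo_tool --pt "0 0 -0.06 0" --pt "0 0 -0.12 0" --pt "0 0 -0.18 0" --pt "0 0 -0.224 0" --pt "0 0 -0.224 0" --pt "0 0 -0.224 0" --pt "0 0 -0.224 0"

```text
time: 13.47
ee_pos: [0.6189, -0.3327, 0.0723]
tcp_rot: [-178.8, -0.1, -18.4]
wrist_force: [0.1, 0.2, 0.6]
opening: 0.0857
grasp_force: 0.0
```

>>> servo_tool --pt "0 0 0 0" --pt "0 0 0 0" --pt "0 0 0 0" --pt "0 0 0 0" --pt "0 0 0 0" --pt "0 0 0 0" --pt "0 0 0 0" --claw 1

```text
time: 14.05
ee_pos: [0.6189, -0.3327, 0.0719]
tcp_rot: [-178.8, -0.1, -18.5]
wrist_force: [-0.9, -0.4, 6.1]
opening: 0.0497
grasp_force: 26.7
```

Scaled: 17 cm is 0.34, 15 cm is 0.3.

>>> servo_tool --pt "0 0 0.02 0" --pt "0 0 0.06 0" --pt "0 0 0.12 0" --pt "-0.04 0.02 0.18 0" --pt "-0.1 0.06 0.24 0" --pt "-0.14 0.08 0.3 0" --pt "-0.14 0.08 0.34 0" --pt "-0.14 0.08 0.34 0" --pt "-0.14 0.08 0.34 0" --pt "-0.14 0.08 0.34 0"

```text
time: 14.88
ee_pos: [0.5484, -0.2923, 0.2398]
tcp_rot: [-178.8, 0.1, -18.5]
wrist_force: [-0.3, -0.3, -0.3]
opening: 0.0495
grasp_force: 26.2
```

Run:
```python
from h import *
a=snap('w7');s=save('side','side7')[:,:,::-1]
c=cv2.resize(a[30:170,220:360],(480,480),interpolation=2);d=cv2.resize(s[215:315,280:350],(320,457),interpolation=2)
cv2.imwrite('pics/z7.png',np.hstack([c,cv2.copyMakeBorder(d,0,23,0,0,0)]))
```

```text
14.8833 [ 0.5484 -0.2923  0.2398] [-1.788e+02  1.000e-01 -1.850e+01] [-0.3 -0.3 -0.3]
```

View pics/z7.png

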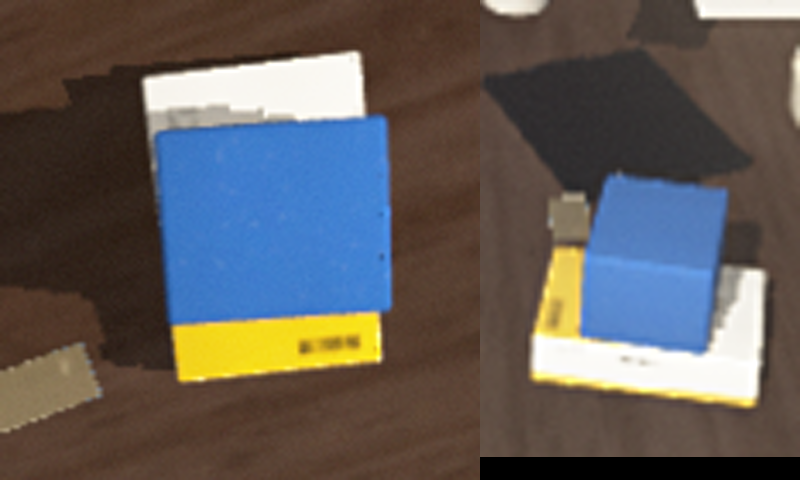

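The blue box is on top, with corners at (157,130), (386,116), (390,309) and (170,325), offset slightly from the carton. I compute it, and the glue bottle's place, before lowering the white box.

Run:
```python
from h import *
P=wp('w7');Ps=pose('side')
a=cv2.imread('pics/w7.png')
q=quad(a,(100,120,60),(125,255,255),(225,40,345,130));print(q.round(1))
w=np.array([[157,130],[386,116],[390,309],[170,325]])/3.4286+[220,30]
info('blue hand',onz(P,w,.062));info('blue mask',onz(P,q,.062))
s=np.array([[612-480,174],[728-480,186]])/4.571+[280,215]
print(tri(P,w[[3,0]],Ps,s).round(4))
c=np.array([[145,75],[360,50],[382,361],[179,381]])/3.4286+[220,30];info('carton',onz(P,c,.022))
print('glue base',onz(wp('w1'),[[367,208]],.0).round(3),onz(Ps,[[150+208/3.2,160+475/3.2]],0).round(3))
```

```text
[[264.6  67.5]
 [331.9  63.7]
 [335.1 120.1]
 [267.7 123.8]]
blue hand c [ 0.6186 -0.3329  0.062 ] L [0.0586 0.0487 0.0586 0.0495] dir [-105.0, 165.1, 75.9, -15.0]
blue mask c [ 0.6191 -0.3325  0.062 ] L [0.059  0.0489 0.0614 0.049 ] dir [-105.3, 167.1, 74.9, -15.7]
[[ 0.6037 -0.2985  0.061   0.0035]
 [ 0.6504 -0.3111  0.0627  0.0011]]
carton c [ 0.6189 -0.3321  0.022 ] L [0.0614 0.0884 0.0617 0.0879] dir [-102.1, 167.8, 77.4, -12.4]
glue base [[ 0.433 -0.378  0.   ]] [[ 0.436 -0.381  0.   ]]
```

Scaled: -10 cm is -0.2, -8.4 cm is -0.168, 0.185 rad is 0.0589.

>>> servo_tool --pt "-0.04 0.03 0 0.0159" --pt "-0.08 0.06 0 0.0318" --pt "-0.12 0.09 -0.04 0.0477" --pt "-0.168 0.12 -0.08 0.0589" --pt "-0.168 0.12 -0.12 0.0589" --pt "-0.168 0.12 -0.16 0.0589" --pt "-0.168 0.12 -0.2 0.0589" --pt "-0.168 0.12 -0.2 0.0589" --pt "-0.168 0.12 -0.2 0.0589" --pt "-0.168 0.12 -0.2 0.0589"

```text
time: 15.82
ee_pos: [0.4645, -0.2324, 0.1408]
tcp_rot: [-178.8, 0.0, -7.9]
wrist_force: [-0.0, -0.0, 0.4]
opening: 0.0492
grasp_force: 26.2
```

>>> servo_tool --pt "0 0 -0.06 0" --pt "0 0 -0.12 0" --pt "0 0 -0.18 0" --pt "0 0 -0.22 0" --pt "0 0 -0.24 0" --pt "0 0 -0.25 0" --pt "0 0 -0.252 0" --pt "0 0 -0.252 0"

```text
time: 16.48
ee_pos: [0.4651, -0.2328, 0.0157]
tcp_rot: [-178.8, -0.1, -7.9]
wrist_force: [0.1, 0.2, -0.0]
opening: 0.0492
grasp_force: 26.2
```

Scaled: -0.1 cm is -0.002.

>>> servo_tool --pt "0 0 -0.002 0" --pt "0 0 -0.002 0"

```text
time: 16.65
ee_pos: [0.4651, -0.2327, 0.0145]
tcp_rot: [-178.8, -0.1, -7.9]
wrist_force: [0.1, 0.2, -0.6]
opening: 0.0497
grasp_force: 26.2
```

Scaled: -0.15 cm is -0.003, -0.1 cm is -0.002.

>>> servo_tool --pt "0 0 -0.002 0" --pt "0 0 -0.003 0" --pt "0 0 -0.003 0"

```text
time: 16.9
ee_pos: [0.4648, -0.2326, 0.0128]
tcp_rot: [-178.8, -0.1, -7.9]
wrist_force: [-0.8, 2.0, 6.5]
opening: 0.0496
grasp_force: 26.9
```

>>> servo_tool --pt "0 0 0 0" --pt "0 0 0 0" --pt "0 0 0 0" --pt "0 0 0 0" --pt "0 0 0 0" --claw 0.2

```text
time: 17.32
ee_pos: [0.4643, -0.2323, 0.0117]
tcp_rot: [-178.8, 0.0, -7.9]
wrist_force: [0.1, 0.5, -0.0]
opening: 0.0686
grasp_force: 0.0
```

Scaled: 12 cm is 0.24, 9 cm is 0.18.

>>> servo_tool --pt "0 0 0.02 0" --pt "0 0 0.06 0" --pt "0 0 0.12 0" --pt "0 0 0.18 0" --pt "0 0 0.24 0" --pt "0 0 0.24 0" --pt "0 0 0.24 0"

```text
time: 17.9
ee_pos: [0.4653, -0.2328, 0.1344]
tcp_rot: [-178.9, -0.2, -7.9]
wrist_force: [0.2, -0.3, 0.2]
opening: 0.0685
grasp_force: 0.0
```

Next is the blue box.

Scaled: 15.4 cm is 0.308, 12 cm is 0.24, -0.128 rad is -0.0407.

>>> servo_tool --pt "0.06 -0.04 0 -0.0127" --pt "0.12 -0.08 0 -0.0255" --pt "0.18 -0.12 0 -0.0407" --pt "0.24 -0.16 0 -0.0407" --pt "0.308 -0.2 0 -0.0407" --pt "0.308 -0.2 0 -0.0407" --pt "0.308 -0.2 0 -0.0407" --pt "0.308 -0.2 0 -0.0407" --claw 0

```text
time: 18.57
ee_pos: [0.6177, -0.332, 0.1301]
tcp_rot: [-178.8, 0.2, -15.2]
wrist_force: [-0.4, 0.5, -0.2]
opening: 0.085
grasp_force: 0.0
```

Scaled: -9.4 cm is -0.188, -8 cm is -0.16.

>>> servo_tool --pt "0 0 -0.06 0" --pt "0 0 -0.12 0" --pt "0 0 -0.16 0" --pt "0 0 -0.188 0" --pt "0 0 -0.188 0" --pt "0 0 -0.188 0" --pt "0 0 -0.188 0"

```text
time: 19.15
ee_pos: [0.6184, -0.3324, 0.0403]
tcp_rot: [-178.8, -0.1, -15.2]
wrist_force: [0.1, 0.5, 0.7]
opening: 0.0857
grasp_force: 0.0
```

>>> servo_tool --pt "0 0 0 0" --pt "0 0 0 0" --pt "0 0 0 0" --pt "0 0 0 0" --pt "0 0 0 0" --pt "0 0 0 0" --claw 1

```text
time: 19.65
ee_pos: [0.6189, -0.3326, 0.0396]
tcp_rot: [-178.8, -0.1, -15.2]
wrist_force: [-2.4, 0.3, 7.3]
opening: 0.0598
grasp_force: 26.7
```

Scaled: 20 cm is 0.4, 18 cm is 0.36.

>>> servo_tool --pt "0 0 0.02 0" --pt "0 0 0.06 0" --pt "0 0 0.12 0" --pt "-0.04 0.02 0.18 0" --pt "-0.1 0.06 0.24 0" --pt "-0.14 0.08 0.3 0" --pt "-0.14 0.08 0.36 0" --pt "-0.14 0.08 0.4 0" --pt "-0.14 0.08 0.4 0" --pt "-0.14 0.08 0.4 0" --pt "-0.14 0.08 0.4 0"

```text
time: 20.57
ee_pos: [0.5483, -0.2923, 0.2371]
tcp_rot: [-178.8, 0.1, -15.2]
wrist_force: [0.5, -0.8, -0.9]
opening: 0.0597
grasp_force: 27.8
```

Run:
```python
from h import *
a=snap('w8');s=save('side','side8')[:,:,::-1]
c=cv2.resize(a[30:170,220:360],(480,480),interpolation=2);d=cv2.resize(s[215:315,280:350],(320,457),interpolation=2)
cv2.imwrite('pics/z8.png',np.hstack([c,cv2.copyMakeBorder(d,0,23,0,0,0)]))
```

```text
20.5667 [ 0.5483 -0.2923  0.2371] [-1.788e+02  1.000e-01 -1.520e+01] [ 0.5 -0.8 -0.9]
```

View pics/z8.png

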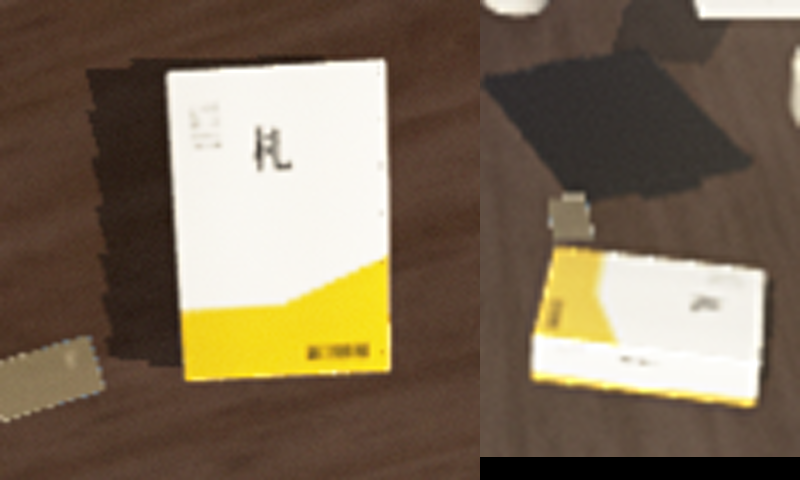

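The carton lies undisturbed, with corners at (167,71), (385,60), (390,371) and (185,381). I'll carry the blue box to its tray.

Run:
```python
from h import *
P=wp('w8');Ps=pose('side')
c=np.array([[167,71],[385,60],[390,371],[185,381]])/3.4286+[220,30];info('carton',onz(P,c,.022))
s=np.array([[555-480,245],[765-480,268]])/4.571+[280,215];print(tri(P,c[[3,0]],Ps,s).round(4))
```

```text
carton c [ 0.6187 -0.3318  0.022 ] L [0.0615 0.0878 0.0617 0.0879] dir [-102.3, 168.1, 77.9, -12.1]
[[ 0.5831 -0.2927  0.0217  0.0017]
 [ 0.669  -0.311   0.0219  0.0015]]
```

Scaled: 21.6 cm is 0.432, -7.1 cm is -0.142, 0.593 rad is 0.1888.

>>> servo_tool --pt "-0.02 0.06 0 0.0318" --pt "-0.04 0.12 0 0.0637" --pt "-0.06 0.18 0 0.0955" --pt "-0.08 0.24 0 0.1273" --pt "-0.1 0.3 0 0.1592" --pt "-0.12 0.36 -0.04 0.1888" --pt "-0.142 0.432 -0.08 0.1888" --pt "-0.142 0.432 -0.14 0.1888" --pt "-0.142 0.432 -0.2 0.1888" --pt "-0.142 0.432 -0.26 0.1888" --pt "-0.142 0.432 -0.3 0.1888" --pt "-0.142 0.432 -0.3 0.1888" --pt "-0.142 0.432 -0.3 0.1888" --pt "-0.142 0.432 -0.3 0.1888"

```text
time: 21.83
ee_pos: [0.4777, -0.0764, 0.0888]
tcp_rot: [-178.8, -0.0, 18.8]
wrist_force: [0.2, -0.4, 0.7]
opening: 0.0593
grasp_force: 27.8
```

>>> servo_tool --pt "0 0 -0.05 0" --pt "0 0 -0.09 0" --pt "0 0 -0.12 0" --pt "0 0 -0.13 0" --pt "0 0 -0.132 0" --pt "0 0 -0.134 0" --pt "0 0 -0.135 0" --pt "0 0 -0.135 0"

```text
time: 22.5
ee_pos: [0.4781, -0.0765, 0.0215]
tcp_rot: [-178.8, -0.1, 18.8]
wrist_force: [0.4, 0.7, -0.5]
opening: 0.0595
grasp_force: 27.8
```

Scaled: -0.1 cm is -0.002.

>>> servo_tool --pt "0 0 -0.002 0" --pt "0 0 -0.002 0"

```text
time: 22.67
ee_pos: [0.478, -0.0765, 0.0205]
tcp_rot: [-178.8, -0.1, 18.8]
wrist_force: [0.0, 0.5, 5.4]
opening: 0.0595
grasp_force: 28.5
```

>>> servo_tool --pt "0 0 0 0" --pt "0 0 0 0" --pt "0 0 0 0" --pt "0 0 0 0" --pt "0 0 0 0" --claw 0.08

```text
time: 23.08
ee_pos: [0.4773, -0.0763, 0.0192]
tcp_rot: [-178.8, 0.0, 18.8]
wrist_force: [0.2, 0.7, 0.5]
opening: 0.0783
grasp_force: 0.0
```

>>> servo_tool --pt "0 0 0.02 0" --pt "0 0 0.06 0" --pt "0 0 0.12 0" --pt "0 0 0.18 0" --pt "0 0 0.24 0" --pt "0 0 0.24 0" --pt "0 0 0.24 0" --pt "0 0 0.24 0"

```text
time: 23.75
ee_pos: [0.4773, -0.0763, 0.1393]
tcp_rot: [-178.8, 0.0, 18.8]
wrist_force: [-0.1, -0.4, -0.1]
opening: 0.0785
grasp_force: 0.0
```

Scaled: -25.6 cm is -0.512, -23 cm is -0.46, -0.541 rad is -0.1722.

>>> servo_tool --pt "0.04 -0.06 0 -0.0318" --pt "0.08 -0.12 0 -0.0637" --pt "0.12 -0.2 0 -0.0955" --pt "0.16 -0.26 0 -0.1273" --pt "0.2 -0.32 0 -0.1592" --pt "0.24 -0.4 0 -0.1722" --pt "0.282 -0.46 0 -0.1722" --pt "0.282 -0.512 0 -0.1722" --pt "0.282 -0.512 0 -0.1722" --pt "0.282 -0.512 0 -0.1722" --pt "0.282 -0.512 0 -0.1722" --claw 0

```text
time: 24.67
ee_pos: [0.6178, -0.3318, 0.138]
tcp_rot: [-178.7, 0.1, -12.2]
wrist_force: [0.3, -0.5, 0.5]
opening: 0.0856
grasp_force: 0.0
```

Scaled: -11 cm is -0.22, -8 cm is -0.16.

>>> servo_tool --pt "0 0 -0.04 0" --pt "0 0 -0.1 0" --pt "0 0 -0.16 0" --pt "0 0 -0.22 0" --pt "0 0 -0.22 0" --pt "0 0 -0.22 0" --pt "0 0 -0.22 0"

```text
time: 25.25
ee_pos: [0.619, -0.3319, 0.0316]
tcp_rot: [-178.8, -0.1, -12.2]
wrist_force: [-0.4, -0.3, 0.2]
opening: 0.0851
grasp_force: 0.0
```

Scaled: -2.4 cm is -0.048, -2 cm is -0.04.

>>> servo_tool --pt "0 0 -0.02 0" --pt "0 0 -0.04 0" --pt "0 0 -0.048 0" --pt "0 0 -0.048 0" --pt "0 0 -0.048 0"

```text
time: 25.67
ee_pos: [0.6181, -0.3323, 0.005]
tcp_rot: [-178.8, 0.1, -12.2]
wrist_force: [0.4, 0.3, -1.0]
opening: 0.0852
grasp_force: 0.0
```

>>> servo_tool --pt "0 0 0 0" --pt "0 0 0 0" --pt "0 0 0 0" --pt "0 0 0 0" --pt "0 0 0 0" --pt "0 0 0 0" --claw 1 --force 30

```text
time: 26.17
ee_pos: [0.6186, -0.3325, 0.006]
tcp_rot: [-178.8, -0.0, -12.2]
wrist_force: [-0.5, -0.1, 5.1]
opening: 0.0612
grasp_force: 33.8
```

>>> servo_tool --pt "0 0 0.02 0" --pt "0 0 0.05 0" --pt "0 0 0.1 0" --pt "0 0 0.16 0" --pt "0 0 0.2 0" --pt "0 0 0.2 0" --pt "0 0 0.2 0"

```text
time: 26.75
ee_pos: [0.6189, -0.3326, 0.1071]
tcp_rot: [-178.8, -0.1, -12.2]
wrist_force: [-0.0, 0.9, -0.5]
opening: 0.061
grasp_force: 33.3
```

Run:
```python
from h import *
s=save('side','side9')[:,:,::-1]; print(get_obs()['q'].round(1))
cv2.imwrite('pics/z9.png',cv2.resize(s[160:320,150:400],None,fx=3.2,fy=3.2,interpolation=2))
```

```text
[-28.7  26.1  21.8  86.1   1.2 163.5]
```

View pics/z9.png

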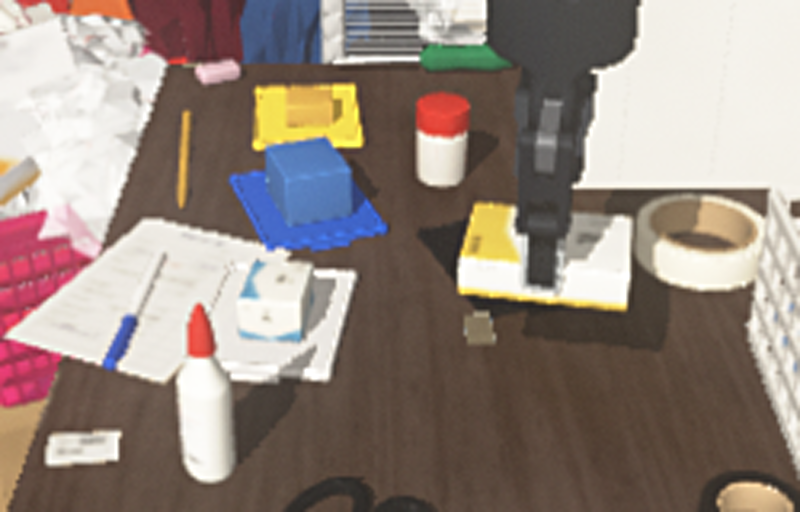

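The side view shows all three boxes placed, the bystanders untouched and the carton held level at (545,255). I check the cabinet's corner before turning.

Run:
```python
from h import *
Ps=pose('side');Pt=pose('top')
print('cab near corner',onz(Ps,[[150+568/3.2,160+187/3.2],[390,218]],0).round(3))
o,d=rays(Ps,[[322,90],[327,160]]);
for x in d: print((o+x*(-.1-o[1])/x[1]).round(3),(o+x*(0-o[1])/x[1]).round(3))
for z in(0,.2,.4): print(z,onz(Pt,[[257,150],[160,155]],z).round(3).tolist())
```

```text
cab near corner [[ 0.681 -0.049  0.   ]
 [ 0.841 -0.048  0.   ]]
[ 0.641 -0.1    0.325] [0.655 0.    0.307]
[ 0.661 -0.1    0.173] [0.678 0.    0.137]
0 [[0.684, -0.05, 0.0], [0.677, 0.205, 0.0]]
0.2 [[0.647, -0.066, 0.2], [0.641, 0.151, 0.2]]
0.4 [[0.61, -0.081, 0.4], [0.605, 0.096, 0.4]]
```

Scaled: 17.2 cm is 0.344, 16 cm is 0.32, 2.119 rad is 0.6745.

>>> servo_tool --pt "0 0.02 0 0.0382" --pt "0 0.04 0 0.0764" --pt "0 0.06 0 0.1146" --pt "0 0.08 0 0.1528" --pt "0 0.1 0 0.191" --pt "0 0.12 0 0.2292" --pt "0 0.14 0 0.2674" --pt "0 0.16 0 0.3056" --pt "0 0.18 0 0.3438" --pt "0 0.2 0 0.382" --pt "0 0.22 0 0.4202" --pt "0 0.24 0 0.4584" --pt "0 0.26 0 0.4966" --pt "0.01 0.28 0 0.5348" --pt "0.01 0.3 0 0.573" --pt "0.01 0.32 0 0.6112" --pt "0.01 0.344 0 0.6494" --pt "0.01 0.344 0 0.6745" --pt "0.01 0.344 0 0.6745" --pt "0.01 0.344 0 0.6745"

```text
time: 28.47
ee_pos: [0.6227, -0.1601, 0.104]
tcp_rot: [-178.7, -0.0, 109.0]
wrist_force: [0.1, 0.3, -0.5]
opening: 0.0613
grasp_force: 33.2
```

Scaled: -6 cm is -0.12, -4 cm is -0.08.

>>> servo_tool --pt "0 0 -0.04 0" --pt "0 0 -0.08 0" --pt "0 0 -0.12 0" --pt "0 0 -0.12 0" --pt "0 0 -0.12 0"

```text
time: 28.88
ee_pos: [0.6222, -0.1604, 0.044]
tcp_rot: [-178.6, -0.1, 109.0]
wrist_force: [-0.3, 1.3, -0.1]
opening: 0.0609
grasp_force: 33.2
```

Run:
```python
from h import *
a=snap('w10'); P=wp('w10')
cv2.imwrite('pics/z10.png',a)
```

```text
28.8833 [ 0.6222 -0.1604  0.044 ] [-1.786e+02 -1.000e-01  1.090e+02] [-0.3  1.3 -0.1]
```

View pics/z10.png

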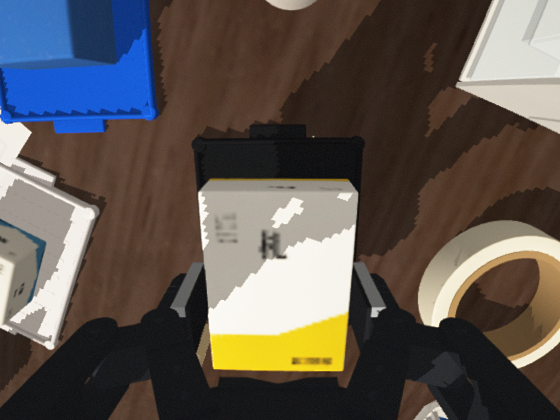

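The view shows the carton above the black tray. The tray's far rim corners are at (193,142) and (363,140), and the carton's far edge runs (203,190)–(356,188).

Run:
```python
from h import *
P=wp('w10')
w=onz(P,[[193,142],[363,140]],.006);d=w[1]-w[0];n=np.array([-d[1],d[0]])[:2]/np.linalg.norm(d[:2])
print(w.round(4),np.linalg.norm(d),np.degrees(np.arctan2(n[1],n[0])),'centre',w[:,:2].mean(0)-n*.058)
c=onz(P,[[203,190],[356,188]],.044-.006+.022);e=c[1]-c[0];m=np.array([-e[1],e[0]])[:2]/np.linalg.norm(e[:2]);print(c.round(4),np.linalg.norm(e),np.degrees(np.arctan2(m[1],m[0])),c[:,:2].mean(0)-m*.044)
```

```text
[[ 0.5604 -0.122   0.006 ]
 [ 0.6444 -0.0916  0.006 ]] 0.0893485504963538 109.88600583492924 centre [ 0.62215123 -0.16129728]
[[ 0.5804 -0.127   0.06  ]
 [ 0.6356 -0.1068  0.06  ]] 0.058732953442171394 110.19186017853043 [ 0.62319417 -0.15818537]
```

Scaled: -3.4 cm is -0.068, -3.2 cm is -0.064.

>>> servo_tool --pt "0 -0.002 -0.03 0" --pt "0 -0.002 -0.052 0" --pt "0 -0.002 -0.064 0" --pt "0 -0.002 -0.068 0" --pt "0 -0.002 -0.068 0" --pt "0 -0.002 -0.068 0"

```text
time: 29.43
ee_pos: [0.6235, -0.1613, 0.0118]
tcp_rot: [-178.8, 0.0, 109.2]
wrist_force: [-0.0, -0.5, 0.4]
opening: 0.0615
grasp_force: 33.3
```

Scaled: -0.1 cm is -0.002.

>>> servo_tool --pt "0 0 -0.002 0" --pt "0 0 -0.002 0"

```text
time: 29.6
ee_pos: [0.6236, -0.1614, 0.0108]
tcp_rot: [-178.8, 0.0, 109.2]
wrist_force: [0.0, 0.4, -1.0]
opening: 0.0612
grasp_force: 33.3
```

Scaled: -0.15 cm is -0.003, -0.1 cm is -0.002.

>>> servo_tool --pt "0 0 -0.002 0" --pt "0 0 -0.003 0" --pt "0 0 -0.003 0"

```text
time: 29.85
ee_pos: [0.6234, -0.1613, 0.009]
tcp_rot: [-178.8, 0.0, 109.2]
wrist_force: [0.3, -0.1, 1.1]
opening: 0.061
grasp_force: 33.3
```

>>> servo_tool --pt "0 0 0 0" --pt "0 0 0 0" --pt "0 0 0 0" --pt "0 0 0 0" --pt "0 0 0 0" --claw 0

```text
time: 30.27
ee_pos: [0.6233, -0.1613, 0.0088]
tcp_rot: [-178.8, 0.0, 109.2]
wrist_force: [-0.2, 0.1, 0.5]
opening: 0.0854
grasp_force: 0.0
```

Scaled: -28 cm is -0.56, -24 cm is -0.48.

>>> servo_tool --pt "0 0 0.02 0" --pt "0 0 0.06 0" --pt "0 0 0.12 0" --pt "0 0 0.18 0" --pt "0 0 0.24 0" --pt "0 0 0.28 0" --pt "-0.06 -0.06 0.34 0" --pt "-0.12 -0.14 0.4 0" --pt "-0.16 -0.22 0.4 0" --pt "-0.2 -0.3 0.4 0" --pt "-0.24 -0.36 0.4 0" --pt "-0.3 -0.42 0.4 0" --pt "-0.36 -0.48 0.4 0" --pt "-0.4 -0.56 0.4 0" --pt "-0.4 -0.56 0.4 0" --pt "-0.4 -0.56 0.4 0" --pt "-0.4 -0.56 0.4 0" --pt "-0.4 -0.56 0.4 0"

```text
time: 31.77
ee_pos: [0.4234, -0.4411, 0.2093]
tcp_rot: [-178.8, 0.0, 109.2]
wrist_force: [0.4, 0.4, 0.7]
opening: 0.0855
grasp_force: 0.0
```

Run:
```python
from h import *
print(get_obs()['time'],get_obs()['ee_pos'])
t=save('top','top11')[:,:,::-1].copy();P=pose('top')
for n,lo,hi,b,z in[('amber',(12,130,120),(22,255,255),(188,215,230,252),.023),('bluebox',0,0,0,0)]:
    if lo: q=quad(t,lo,hi,b);print(q.round().tolist());info(n,onz(P,q,z))
cv2.imwrite('pics/z11.png',cv2.resize(t[130:290,170:420],None,fx=3.2,fy=3.2,interpolation=2)[:,:800])
```

```text
31.7667 [ 0.42342433 -0.44108048  0.20932825]
[[197.0, 224.0], [214.0, 222.0], [215.0, 238.0], [199.0, 240.0]]
amber c [0.4752 0.0797 0.023 ] L [0.0428 0.041  0.0427 0.0411] dir [-85.9, -175.4, 94.2, 4.7]
```

View pics/z11.png

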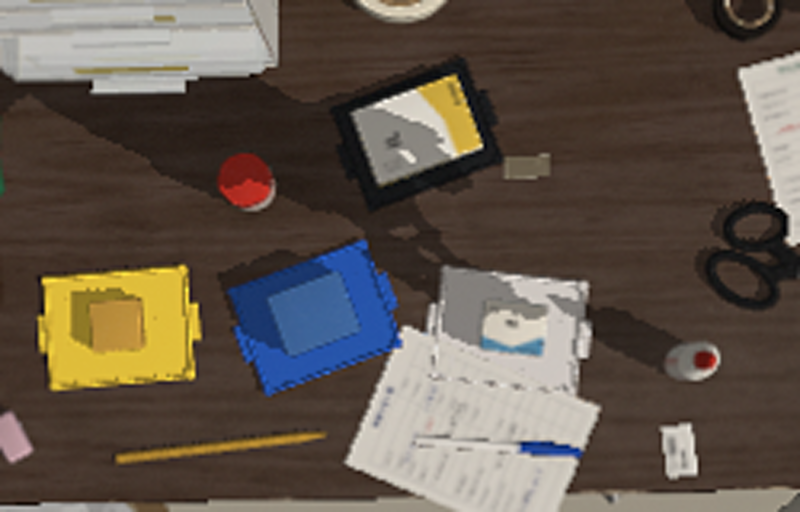

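The top view shows every box central and square in its own tray, with the jar and glue bottle where they stood.

```bash
python3 -c "
from workcell import *
print(job_done())"
```

```text
the job is handed in; nothing more can be done
None
```

I unstacked all four boxes and set each one flat, central and square in its own tray, left the jar and glue bottle untouched, and handed the job in at about 32 s.

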